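# Load the detergent cartridge into the dosing dock and lock it

## Robot

A 6-joint arm with a two-finger parallel gripper is mounted at the origin on a cart in front of the work surface, level with it; the furniture and walls round the work are solid. World frame = base frame: x ahead of the robot, y to its left, z up, the work surface at z = 0. Lengths are in m, angles in rad, forces in N, time in s.
With the tool pointing down it reaches from about 0.3 to 0.875 m from the base axis. Payload 6.4 kg.
Tool frame: the origin (TCP) lies at the centre of the arm's flange, where the gripper is bolted on; the fingertips stand 173 mm ahead of it and the grasp point (between the pads) lies 155 mm ahead of it; z points along the fingers, x is the direction in which the jaws open and shut, and the axes are right-handed (so a half turn about z gives the same grasp; the last joint's range is limited). The gripper opens to 85 mm and grips with 20 to 120 N. Pads are 22 mm wide; open, the fingers measure 114 mm over their backs; the gripper's body (76 mm by 85 mm) begins 54 mm behind the grasp point. The pads swing forward as they close: fully open they stand 13 mm farther back than shut.
Start: joints at [0.989, 0.181, 1.607, -0, 1.354, -0.206], TCP at [0.211, 0.535, 0.405] pointing down, gripper open.
Joint ranges: [-2.99, 2.99], [-0.89, 2.07], [0.3, 2.58], [-1.14, 4.28], [0, 2.63], [-3.12, 3.12]. Speed limits (rad/s): [2.57, 2.57, 3.01, 3.14, 3.14, 3.14].

## Interface

Orientations are given as a unit quaternion [w, x, y, z].
In Python, from bench import ctrl gives the robot as it stands. The module is installed in compiled form; this text tells all that it offers.
- The arm moves only by the tool move_arm, never from a script. Its argument "moves" is a list of rows, each an object of numbers: "gripper": the opening in per cent of the stroke, from 0 (shut) to 100 (fully open); "x", "y", "z": the shift along the tool's x, y, z in cm; "roll": the turn about the tool's z in degrees. In form: [{"gripper": .., "x": .., "y": .., "z": .., "roll": ..}, ...]. A call has 1 to 5 rows; each row shifts and turns the commanded pose from where the row before left it, along the tool's axes as they then stand; what a row does not reach is not made up. A row lasts 1/8 s, in which the tool goes at most 62.5 mm and 10.7 degrees, less where a joint would pass 70% of its speed; a pose out of reach is approached as far as the arm can. A call is refused whole if a number of a shift passes 6.25 or a number of a turn 10.7, either way. A call with a gripper value outside its range is refused whole. The fingers move at their own pace and stop on an object; the grip force is fixed at half the most. Time passes only in rows, so rows that do not move let the fingers close. It gives the time, the measured TCP pose, the force and the opening at its end, in the units of the state.
- ctrl.get_obs(): the state, without advancing time (a new reading comes with each control period).
- ctrl.camera(name): name is "side" or "top" or "wrist"; returns a dict with "img" (420x560x3 uint8, red, green, blue), "fx", "fy", "cx", "cy" (pixels), "world_from_camera" (4x4, takes a point from camera to world coordinates); the wrist camera has in their place "tool_from_camera" (4x4, takes a point from camera to tool coordinates, whose origin is the TCP and whose axes are the tool frame's). Camera axes: x right, y up, looking along -z (the intrinsics and any distortion apply to the point x, -y, -z); pixel columns grow to the right and rows downward; lengths in m; the calibration is good to about 2 mm. A picture is of the moment at which its call begins: read the wrist's pose just before it. There is no depth.
- ctrl.hand_in(): hands the job in, once; it reports no verdict.
The state is a dict: "time_s": time; "q": joint angles; "dq": joint speeds; "joint_efforts": joint torques, N m; "eef_pos": TCP position; "eef_rot": TCP orientation; "wrist_force": force on the tool from outside, world axes, zero at the start; "torque": the same for the moment, N m; "opening": opening from 0.0 (shut) to 1.0 (fully open).
Only numpy, scipy, OpenCV 4.12 (cv2) and the standard library are available. Lean on these libraries where they do the work, as an engineer would, in place of code of your own. Each camera call takes 0.05 s, during which the arm holds its last target. There are 200 camera calls.

## Task

The dishwasher's dosing dock is empty. Swing its locking lever open, lower the white detergent cartridge fully home into the pocket with its screw-cap end at the lever's pivot post, then swing the lever fully shut over the cartridge. Leave the steel milk pitcher, the tamper and the cup where they stand.

Things in the scene. Friction and masses are not known exactly. Their poses are not given: they have to be found in the camera images.
- dock: dosing dock fixed to the table: steel base plate 104 x 214 x 12 mm with a grey block 96 x 128 mm, top 44 mm above the table, holding a pocket 54 (x) x 100 (y) mm. Origin: centre of the underside, on the table. +x: the side with two brass hose barbs; +y: along the pocket towards the lever's pivot post (25 mm round, at y = 75 mm). A keeper post 98 mm tall stands at x = -15, y = -78 mm
- dock_seat (a point): centre of the pocket floor, 12 mm above the table (pocket 32 mm deep, mouth chamfered 5 mm); axes as the dock's. The seated cartridge's origin comes here, its y along the dock's y. A key bar 8 mm wide and 8 mm high crosses the floor at y = 20 mm
- dock_pivot (a point): on the vertical hinge axis of the locking lever, 94.5 mm above the table, at the lever bar's mid thickness
- dock_lever (a joint): angle of the locking lever, a level steel bar 18 mm wide, 10 mm thick, underside 89.5 mm above the table: 0 = fully shut, along the pocket against the keeper post; grows counterclockwise seen from above, out to the dock's +x side; 1.9 = stop. It stays where left (about 1 N at the knob moves it). Shut, it passes 2.5 mm above a fully seated cartridge
- lever_knob (a point): middle of the round upright black knob at the lever's end, 145 mm from the hinge axis; knob 19 mm diameter, 34 mm tall, from 99.5 to 133.5 mm above the table
- cartridge: loose white plastic block, 0.3 to 0.55 kg, standing upright: 50 (x) x 96 (y) mm, stepped. High part, 75 mm tall, from y = -48 to 18 mm; the low shoulder at the +y end is 48 mm tall with a grey screw cap 25 mm wide. A groove underneath at y = 20 mm, 13 mm wide, 10 mm deep, fits the dock's key bar, so it seats one way round only. Origin: centre of the underside
- cartridge_cap (a point): top centre of the cartridge's grey screw cap, 34 mm from its origin along +y
- cartridge_grip (a point): middle of the cartridge's high part, 60 mm above its underside, 13 mm from its origin along -y; 50 mm wide along the cartridge's x
- milk_pitcher: bystander: plain steel jug with a handle, 90 x 127 x 104 mm tall, origin at its underside
- tamper: bystander: coffee tamper, steel foot 58 mm across, black knob, 90 mm tall, origin at its underside
- cup: bystander: small green cup with a handle, 59 x 88 x 54 mm, origin at its underside
Not all that is in view belongs to the job. What is shaped like the cartridge but purple is not meant.

How it is judged:
By the outcome, as a careful person would: the job done as asked, in the order asked, and still so for the second after the job is handed in, with the robot touching nothing.
It also fails if it takes over 72 s, if anything falls off the work surface, if the arm or the gripper's body presses on something with over 40 N, if the wrist force passes 120 N, or if a joint passes its speed limit or range.

## Working session

There is one attempt and no reset: what is moved stays moved. The work goes in short steps, Python scripts to look and compute and a tool call to move; the robot and the scene stay as the last step left them, time stands still between calls to the robot, and variables do not carry over. Pictures are saved under pics/ and viewed, about 8 in all and at most 12, crops included, and the job is handed in when it is done.

Besides the shell and the picture viewer there is one more tool, called after "Request:" as name(argument=value, ...), one argument or row to a line, values as JSON. move_arm: Moves the arm, as the interface text tells. Its arguments: {"type":"object","properties":{"moves":{"type":"array","items":{"type":"object","properties":{"gripper":{"type":"number"},"x":{"type":"number"},"y":{"type":"number"},"z":{"type":"number"},"roll":{"type":"number"}}}}},"required":["moves"]}

```bash
mkdir -p pics; cat > h.py <<'E'
import numpy as np, cv2
from scipy.spatial.transform import Rotation as R
from bench import ctrl
def snap(n,f):
    o=ctrl.get_obs(); c=ctrl.camera(n)
    if n=='wrist':
        T=np.eye(4);w,x,y,z=o['eef_rot'];T[:3,:3]=R.from_quat([x,y,z,w]).as_matrix();T[:3,3]=o['eef_pos']
        c['world_from_camera']=T@c['tool_from_camera']
    cv2.imwrite(f'pics/{f}.png',c['img'][:,:,::-1]); np.savez(f'pics/{f}.npz',**{k:v for k,v in c.items()})
    return c
def load(f): return dict(np.load(f'pics/{f}.npz',allow_pickle=True))
def ray(c,u,v,z):
    T=np.array(c['world_from_camera']);d=T[:3,:3]@np.array([(u-c['cx'])/c['fx'],-(v-c['cy'])/c['fy'],-1]);p=T[:3,3]
    return p+d*(z-p[2])/d[2]
def proj(c,P):
    T=np.linalg.inv(np.array(c['world_from_camera']));q=T[:3,:3]@np.array(P)+T[:3,3]
    return c['cx']+c['fx']*q[0]/-q[2], c['cy']-c['fy']*q[1]/-q[2]
E
python3 - <<'E'
from h import *
print(ctrl.get_obs())
for n in ['top','side','wrist']:
    c=snap(n,n+'0');print({k:np.round(v,4) for k,v in c.items() if k!='img'})
E
```

```text
{'time_s': 0.0, 'q': array([ 9.88717254e-01,  1.81522762e-01,  1.60799948e+00, -1.69581368e-05,
        1.35377934e+00, -2.06299997e-01]), 'dq': array([-2.45925080e-04, -5.01062938e-04, -3.55392655e-04, -1.46160671e-03,
        8.90533678e-04, -7.69284709e-05]), 'joint_efforts': array([ 1.07468375e-03, -4.44880450e+01, -3.51327538e+01, -5.00317328e-04,
        9.15000594e-03, -5.11139717e-07]), 'eef_pos': array([0.2108686 , 0.53466911, 0.40379829]), 'eef_rot': array([ 3.33466867e-04,  8.26738455e-01,  5.62585813e-01, -7.86755109e-04]), 'wrist_force': array([ 0.41079598,  0.90561789, -0.27837358]), 'torque': array([-0.04414889, -0.05351483, -0.00545566]), 'opening': 0.9985991296432605}
{'fx': np.float64(447.6254), 'fy': np.float64(447.6254), 'cx': np.float64(283.0868), 'cy': np.float64(206.5315), 'world_from_camera': array([[-0.0234,  0.9942, -0.1046,  0.3992],
       [-0.9997, -0.0231,  0.0045,  0.0119],
       [ 0.002 ,  0.1046,  0.9945,  1.1766],
       [ 0.    ,  0.    ,  0.    ,  1.    ]])}
{'fx': np.float64(507.5945), 'fy': np.float64(507.5945), 'cx': np.float64(277.686), 'cy': np.float64(213.8647), 'world_from_camera': array([[-0.999 ,  0.0341, -0.028 ,  0.4583],
       [-0.0432, -0.6278,  0.7772,  1.1385],
       [ 0.0089,  0.7777,  0.6286,  1.0047],
       [ 0.    ,  0.    ,  0.    ,  1.    ]])}
{'fx': np.float64(324.1528), 'fy': np.float64(324.1528), 'cx': np.float64(278.6291), 'cy': np.float64(212.1579), 'tool_from_camera': array([[ 1.000e+00, -3.000e-04, -4.000e-04,  1.500e-03],
       [-4.000e-04, -9.521e-01, -3.058e-01, -7.810e-02],
       [-3.000e-04,  3.058e-01, -9.521e-01,  3.130e-02],
       [ 0.000e+00,  0.000e+00,  0.000e+00,  1.000e+00]]), 'world_from_camera': array([[ 0.3666, -0.886 , -0.2838,  0.1387],
       [ 0.9304,  0.3487,  0.1131,  0.5647],
       [-0.0012, -0.3055,  0.9522,  0.3726],
       [ 0.    ,  0.    ,  0.    ,  1.    ]])}
```

View pics/top0.png

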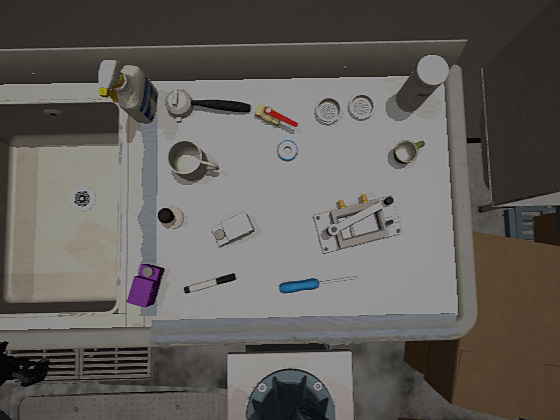

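View pics/side0.png

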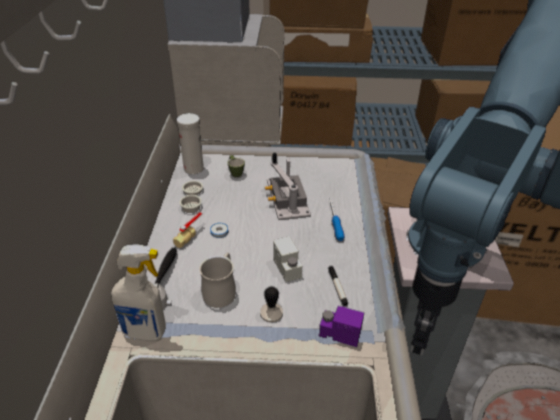

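The top view shows the cartridge near (234,229) with its cap at (219,235). The dock is near (357,223), with the pivot at (333,230), the knob at (388,201) and the barbs on the far side. I'll enlarge both for measuring.

```bash
python3 - <<'E'
from h import *
i=cv2.imread('pics/top0.png')
a=cv2.resize(i[185:260,305:410],None,fx=7,fy=7,interpolation=cv2.INTER_CUBIC)[:, :735]
b=cv2.resize(i[205:255,200:265],None,fx=7,fy=7,interpolation=cv2.INTER_CUBIC)
cv2.imwrite('pics/a.png',a);cv2.imwrite('pics/b.png',b)
E
```

```text
(no output)
```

View pics/a.png

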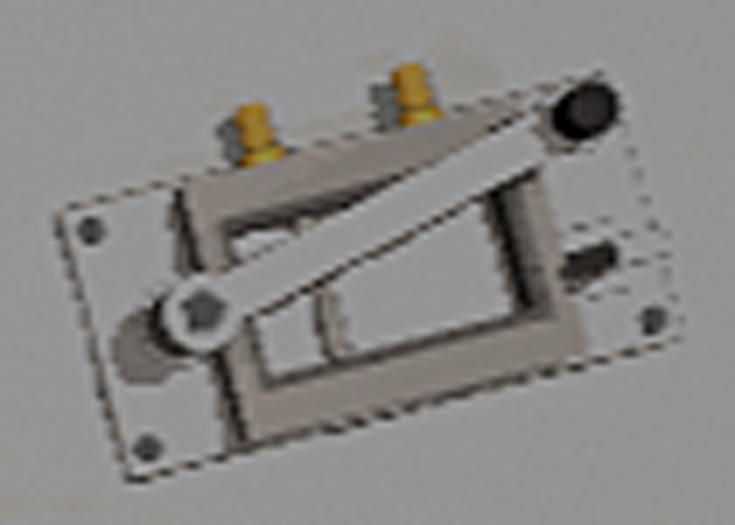

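View pics/b.png

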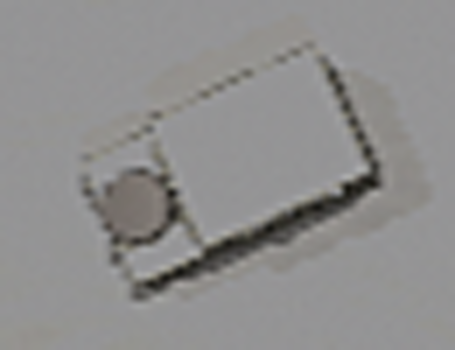

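Crop a, the dock: base plate corners (60,215), (130,480), (683,340), (610,75); pivot top (203,312); knob (587,110); keeper (592,260). Crop b, the cartridge: high-part top corners (315,45), (378,183), (203,250), (152,118); cap (139,206).

```bash
python3 - <<'E'
from h import *
c=load('top0')
f=lambda p,o,z: ray(c,o[0]+p[0]/7-.4,o[1]+p[1]/7-.4,z)
A=(305,185);B=(200,205)
P=np.array([f(p,A,.012) for p in [(60,215),(130,480),(683,340),(610,75)]]);print(P.round(4),P.mean(0))
print('len',[np.linalg.norm(P[i]-P[i-1]).round(4) for i in range(4)])
yd=(P[0]+P[1]-P[2]-P[3])[:2];print('dock yaw',np.degrees(np.arctan2(-yd[0],yd[1])))
piv=f((203,312),A,.1);k=f((587,108),A,.1335);print('piv',piv,'knob',k,'kp',f((592,258),A,.098))
v=(k-piv)[:2];print('lever ang',np.degrees(np.arctan2(v[0],-v[1])),np.linalg.norm(v))
P=np.array([f(p,B,.075) for p in [(315,45),(378,183),(203,250),(152,118)]]);print(P.round(4),P.mean(0))
print('len',[np.linalg.norm(P[i]-P[i-1]).round(4) for i in range(4)])
yd=(P[2]+P[3]-P[0]-P[1])[:2];print('cart yaw',np.degrees(np.arctan2(-yd[0],yd[1])))
print('cap',f((139,206),B,.06))
o=ctrl.get_obs();w,x,y,z=o['eef_rot'];print(R.from_quat([x,y,z,w]).as_matrix().round(3))
E
```

```text
[[ 0.4968 -0.0713  0.012 ]
 [ 0.3979 -0.0942  0.012 ]
 [ 0.4448 -0.3013  0.012 ]
 [ 0.5446 -0.2791  0.012 ]] [ 0.47101548 -0.1864722   0.012     ]
len [np.float64(0.2132), np.float64(0.1015), np.float64(0.2124), np.float64(0.1023)]
dock yaw 12.863894354388924
piv [ 0.45480628 -0.11313527  0.1       ] knob [ 0.51847245 -0.24044373  0.1335    ] kp [ 0.47040899 -0.24825406  0.098     ]
lever ang 26.569348605357117 0.14234052723799812
[[0.506  0.1023 0.075 ]
 [0.4568 0.0809 0.075 ]
 [0.4348 0.1426 0.075 ]
 [0.4816 0.1601 0.075 ]] [0.46979766 0.12148732 0.075     ]
len [np.float64(0.0627), np.float64(0.0537), np.float64(0.0655), np.float64(0.0499)]
cart yaw 21.28481313830574
cap [0.45140314 0.16700738 0.06      ]
[[ 0.367  0.93  -0.001]
 [ 0.93  -0.367 -0.001]
 [-0.001 -0.    -1.   ]]
```

```bash
cat >> h.py <<'E'
def pose():
    o=ctrl.get_obs();w,x,y,z=o['eef_rot'];M=R.from_quat([x,y,z,w]).as_matrix()
    return np.array(o['eef_pos']),np.degrees(np.arctan2(M[1,0],M[0,0]))
def plan(wps,step=5.5,p0=None):
    "wps: (x,y,z,angle deg[,n]); prints rows from the present pose"
    p,a=pose() if p0 is None else p0
    for w in wps:
        t=np.array(w[:3]);da=w[3]-a
        n=w[4] if len(w)>4 else max(1,int(np.ceil(max(np.linalg.norm(t-p)*100/step,abs(da)/10))))
        for i in range(n):
            an=np.radians(a+da*i/n);d=(t-p)*100/n
            r=dict(x=round(d[0]*np.cos(an)+d[1]*np.sin(an),2),y=round(d[0]*np.sin(an)-d[1]*np.cos(an),2),z=round(-d[2],2),roll=round(-da/n,2))
            print(str(r).replace("'",'"'),end=',\n' if (i+1)%5 else ',\n\n')
        print('--');p,a=t,w[3]
E
python3 - <<'E'
from h import *
plan([(.505,-.225,.40,26.6,15)])
E
```

```text
{"x": np.float64(-3.99), "y": np.float64(3.68), "z": np.float64(0.03), "roll": np.float64(2.79)},
{"x": np.float64(-3.81), "y": np.float64(3.87), "z": np.float64(0.03), "roll": np.float64(2.79)},
{"x": np.float64(-3.61), "y": np.float64(4.05), "z": np.float64(0.03), "roll": np.float64(2.79)},
{"x": np.float64(-3.41), "y": np.float64(4.22), "z": np.float64(0.03), "roll": np.float64(2.79)},
{"x": np.float64(-3.2), "y": np.float64(4.39), "z": np.float64(0.03), "roll": np.float64(2.79)},

{"x": np.float64(-2.99), "y": np.float64(4.54), "z": np.float64(0.03), "roll": np.float64(2.79)},
{"x": np.float64(-2.76), "y": np.float64(4.68), "z": np.float64(0.03), "roll": np.float64(2.79)},
{"x": np.float64(-2.53), "y": np.float64(4.81), "z": np.float64(0.03), "roll": np.float64(2.79)},
{"x": np.float64(-2.29), "y": np.float64(4.92), "z": np.float64(0.03), "roll": np.float64(2.79)},
{"x": np.float64(-2.05), "y": np.float64(5.03), "z": np.float64(0.03), "roll": np.float64(2.79)},

{"x": np.float64(-1.8), "y": np.float64(5.12), "z": np.float64(0.03), "roll": np.float64(2.79)},
{"x": np.float64(-1.55), "y": np.float64(5.2), "z": np.float64(0.03), "roll": np.float64(2.79)},
{"x": np.float64(-1.3), "y": np.float64(5.27), "z": np.float64(0.03), "roll": np.float64(2.79)},
{"x": np.float64(-1.04), "y": np.float64(5.33), "z": np.float64(0.03), "roll": np.float64(2.79)},
{"x": np.float64(-0.78), "y": np.float64(5.38), "z": np.float64(0.03), "roll": np.float64(2.79)},

--
```

Request:
move_arm(
  moves=[
    {"gripper": 40, "x": -4, "y": 3.7, "z": 0, "roll": 2.8},
    {"gripper": 40, "x": -3.8, "y": 3.9, "z": 0, "roll": 2.8},
    {"gripper": 40, "x": -3.6, "y": 4.05, "z": 0, "roll": 2.8},
    {"gripper": 40, "x": -3.4, "y": 4.2, "z": 0, "roll": 2.8},
    {"gripper": 40, "x": -3.2, "y": 4.4, "z": 0, "roll": 2.8},
  ],
)

```text
time_s: 0.78
eef_pos: [0.3095, 0.2802, 0.4046]
eef_rot: [0.0, 0.889, 0.457, 0.0]
wrist_force: [0.6, 0.1, 0.3]
opening: 0.398
```

Request:
move_arm(
  moves=[
    {"gripper": 40, "x": -3, "y": 4.55, "z": 0, "roll": 2.8},
    {"gripper": 40, "x": -2.75, "y": 4.7, "z": 0, "roll": 2.8},
    {"gripper": 40, "x": -2.5, "y": 4.8, "z": 0, "roll": 2.8},
    {"gripper": 40, "x": -2.3, "y": 4.9, "z": 0, "roll": 2.8},
    {"gripper": 40, "x": -2.05, "y": 5, "z": 0, "roll": 2.8},
  ],
)

```text
time_s: 1.4
eef_pos: [0.4074, 0.027, 0.4048]
eef_rot: [0.0, 0.939, 0.345, 0.0]
wrist_force: [0.3, 0.7, -0.5]
opening: 0.397
```

Request:
move_arm(
  moves=[
    {"gripper": 40, "x": -1.8, "y": 5.1, "z": 0, "roll": 2.8},
    {"gripper": 40, "x": -1.55, "y": 5.2, "z": 0, "roll": 2.8},
    {"gripper": 40, "x": -1.3, "y": 5.3, "z": 0, "roll": 2.8},
    {"gripper": 40, "x": -1, "y": 5.3, "z": 0, "roll": 2.8},
    {"gripper": 40, "x": -0.8, "y": 5.4, "z": 0, "roll": 2.8},
  ],
)

```text
time_s: 2.02
eef_pos: [0.5052, -0.2263, 0.4044]
eef_rot: [-0.0, 0.974, 0.228, -0.0]
wrist_force: [1.0, 0.8, -0.4]
opening: 0.402
```

```bash
python3 - <<'E'
from h import *
c=snap('wrist','w1');print(pose(),ctrl.get_obs()['opening'])
for P in [(.4545,-.113,.1),(.519,-.242,.1335),(.471,-.1865,.012)]: print(proj(c,P))
E
```

```text
(array([ 0.50635601, -0.23169136,  0.40421009]), np.float64(26.064484927650636)) 0.3974244976585384
(np.float64(283.37534869981386), np.float64(46.41437349368985))
(np.float64(283.73589090175045), np.float64(239.21387848760037))
(np.float64(265.4999667461291), np.float64(135.68815953473916))
```

View pics/w1.png

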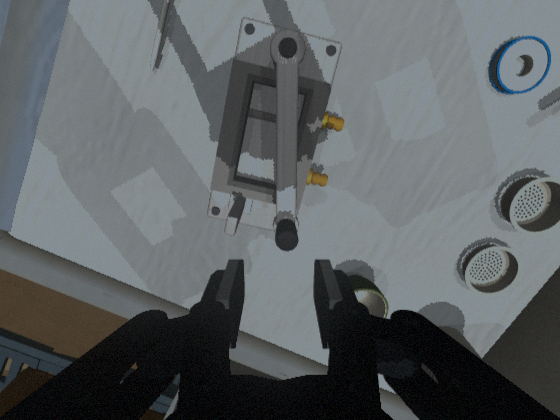

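Wrist view: the pivot is at (288,47) and the knob top at about (287,238). Both lie 4 px, or 3 mm, to the right of the top-camera estimate. I'll use the wrist values.

```bash
python3 - <<'E'
from h import *
c=load('w1');p=ray(c,288,47,.1);k=ray(c,287,238,.1335);print(p,k)
g=lambda P: ray(c,*P,.012)
print('holes/corners',[g(P).round(4) for P in [(246,17),(342,43),(208,215)]])
v=(k-p)[:2];L=np.degrees(np.arctan2(v[0],-v[1]));print(L,np.linalg.norm(v))
P0=p[:2]; K=lambda a:P0+.145*np.array([np.sin(np.radians(a)),-np.cos(np.radians(a))])
kk=(K(L)+k[:2])/2;print('K',kk)
plan([(*kk,.34,L),(*kk,.281,L)])
print('SWING'); plan([(*K(a),.281,a) for a in np.linspace(L,L+92,11)[1:]],p0=(np.array([*K(L),.281]),L))
E
```

```text
[ 0.45783102 -0.1117963   0.1       ] [ 0.52086126 -0.23991233  0.1335    ]
holes/corners [array([ 0.4046, -0.0926,  0.012 ]), array([ 0.5004, -0.0707,  0.012 ]), array([ 0.4499, -0.2983,  0.012 ])]
26.196159302482506 0.1427814026593384
K [ 0.52135095 -0.24090769]
{"x": np.float64(0.47), "y": np.float64(0.74), "z": np.float64(3.21), "roll": np.float64(-0.07)},
{"x": np.float64(0.47), "y": np.float64(0.74), "z": np.float64(3.21), "roll": np.float64(-0.07)},
--
{"x": np.float64(0.0), "y": np.float64(0.0), "z": np.float64(2.95), "roll": np.float64(-0.0)},
{"x": np.float64(0.0), "y": np.float64(0.0), "z": np.float64(2.95), "roll": np.float64(-0.0)},
--
SWING
{"x": np.float64(2.32), "y": np.float64(-0.19), "z": np.float64(-0.0), "roll": np.float64(-9.2)},
--
{"x": np.float64(2.32), "y": np.float64(-0.19), "z": np.float64(-0.0), "roll": np.float64(-9.2)},
--
{"x": np.float64(2.32), "y": np.float64(-0.19), "z": np.float64(-0.0), "roll": np.float64(-9.2)},
--
{"x": np.float64(2.32), "y": np.float64(-0.19), "z": np.float64(-0.0), "roll": np.float64(-9.2)},
--
{"x": np.float64(2.32), "y": np.float64(-0.19), "z": np.float64(-0.0), "roll": np.float64(-9.2)},
--
{"x": np.float64(2.32), "y": np.float64(-0.19), "z": np.float64(-0.0), "roll": np.float64(-9.2)},
--
{"x": np.float64(2.32), "y": np.float64(-0.19), "z": np.float64(-0.0), "roll": np.float64(-9.2)},
--
{"x": np.float64(2.32), "y": np.float64(-0.19), "z": np.float64(-0.0), "roll": np.float64(-9.2)},
--
{"x": np.float64(2.32), "y": np.float64(-0.19), "z": np.float64(-0.0), "roll": np.float64(-9.2)},
--
{"x": np.float64(2.32), "y": np.float64(-0.19), "z": np.float64(-0.0), "roll": np.float64(-9.2)},
--
```

Request:
move_arm(
  moves=[
    {"gripper": 40, "x": 0.5, "y": 0.75, "z": 3.2},
    {"gripper": 40, "x": 0.5, "y": 0.75, "z": 3.2},
    {"gripper": 40},
    {"gripper": 40, "z": 2.95},
    {"gripper": 40, "z": 2.95},
  ],
)

```text
validation failed for argument at $.mo...
```

Request:
move_arm(
  moves=[
    {"gripper": 40, "x": 1.16, "y": -0.05, "roll": -4.6},
    {"gripper": 40, "x": 1.16, "y": -0.05, "roll": -4.6},
    {"gripper": 40, "x": 1.16, "y": -0.05, "roll": -4.6},
    {"gripper": 40, "x": 1.16, "y": -0.05, "roll": -4.6},
    {"gripper": 40, "x": 1.16, "y": -0.05, "roll": -4.6},
  ],
)

```text
validation failed for argument at $.mo...
```

```bash
python3 - <<'E'
from h import *
c=snap('wrist','w2');print(pose(),ctrl.get_obs()['wrist_force'],ctrl.get_obs()['torque'])
E
```

```text
(array([ 0.50555712, -0.22893486,  0.40395857]), np.float64(26.17948923052431)) [-0.74202207  1.16546303 -0.54071675] [0.0180915  0.03369172 0.02072693]
```

View pics/w2.png

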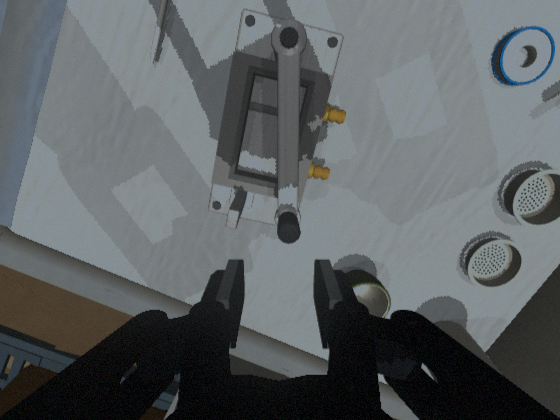

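The calls were refused because every row needs all the keys, so the arm hasn't moved. It has now settled, so I'll recompute from this picture, with the pivot at (289,37) and the knob top at (289,232).

```bash
python3 - <<'E'
from h import *
for i in range(3):
    c=ctrl.camera('wrist');print(pose()[0].round(4),ctrl.get_obs()['dq'].round(4))
c=load('w2');p=ray(c,289,37,.1);k=ray(c,289,232,.1335);print(p,k)
v=(k-p)[:2];L=np.degrees(np.arctan2(v[0],-v[1]));print(L,np.linalg.norm(v))
plan([(*k[:2],.281,L)])
E
```

```text
[ 0.505  -0.2267  0.4038] [ 0.0455 -0.0455  0.0531  0.0122  0.0164  0.0008]
[ 0.5046 -0.2252  0.4038] [ 0.0298 -0.0334  0.0295  0.0028  0.0048 -0.    ]
[ 0.5045 -0.2242  0.404 ] [ 0.0213 -0.0238  0.0153  0.0003 -0.0008 -0.0001]
[ 0.4576985 -0.1119903  0.1      ] [ 0.52146765 -0.24125313  0.1335    ]
26.258474261874188 0.14413668832615326
{"x": np.float64(0.25), "y": np.float64(0.76), "z": np.float64(4.1), "roll": np.float64(0.07)},
{"x": np.float64(0.25), "y": np.float64(0.76), "z": np.float64(4.1), "roll": np.float64(0.07)},
{"x": np.float64(0.25), "y": np.float64(0.76), "z": np.float64(4.1), "roll": np.float64(0.07)},
--
```

Request:
move_arm(
  moves=[
    {"gripper": 40, "x": 0.4, "y": 1.1, "z": 3.2, "roll": 0},
    {"gripper": 40, "x": 0.4, "y": 1.1, "z": 3.2, "roll": 0},
    {"gripper": 40, "x": 0, "y": 0, "z": 0, "roll": 0},
    {"gripper": 40, "x": 0, "y": 0, "z": 3.0, "roll": 0},
    {"gripper": 40, "x": 0, "y": 0, "z": 2.9, "roll": 0},
  ],
)

```text
time_s: 2.9
eef_pos: [0.5222, -0.2397, 0.2834]
eef_rot: [0.001, 0.973, 0.23, 0.001]
wrist_force: [-0.8, -0.3, -0.9]
opening: 0.394
```

Request:
move_arm(
  moves=[
    {"gripper": 40, "x": 1.16, "y": -0.05, "z": 0, "roll": -4.6},
    {"gripper": 40, "x": 1.16, "y": -0.05, "z": 0, "roll": -4.6},
    {"gripper": 40, "x": 1.16, "y": -0.05, "z": 0, "roll": -4.6},
    {"gripper": 40, "x": 1.16, "y": -0.05, "z": 0, "roll": -4.6},
    {"gripper": 40, "x": 1.16, "y": -0.05, "z": 0, "roll": -4.6},
  ],
)

```text
time_s: 3.52
eef_pos: [0.5675, -0.2038, 0.2838]
eef_rot: [0.001, 0.907, 0.42, 0.0]
wrist_force: [-0.0, -0.2, 0.0]
opening: 0.4
```

```bash
python3 - <<'E'
from h import *
c=snap('wrist','w3');p,a=pose();print(p,a,ctrl.get_obs()['wrist_force'])
t=np.array([.4577,-.112])+.145*np.array([np.sin(np.radians(a)),-np.cos(np.radians(a))]);print('knob expected',t)
E
```

```text
[ 0.56815628 -0.20285928  0.28388118] 49.907582594878974 [0.20648454 0.82798147 0.53208282]
knob expected [ 0.56862596 -0.20538325]
```

View pics/w3.png

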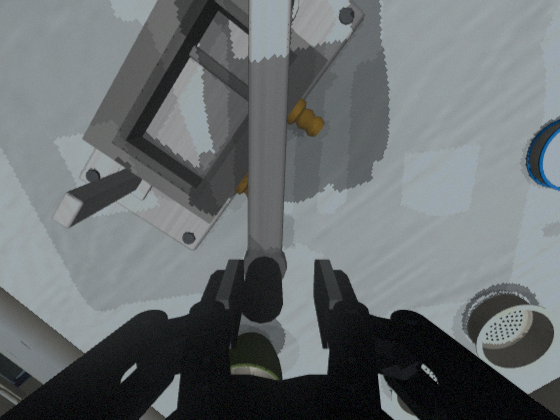

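The knob sits between the fingers and is being pushed by the left one, and the lever is turning. I'll continue the arc.

Request:
move_arm(
  moves=[
    {"gripper": 40, "x": 1.16, "y": -0.05, "z": 0, "roll": -4.6},
    {"gripper": 40, "x": 1.16, "y": -0.05, "z": 0, "roll": -4.6},
    {"gripper": 40, "x": 1.16, "y": -0.05, "z": 0, "roll": -4.6},
    {"gripper": 40, "x": 1.16, "y": -0.05, "z": 0, "roll": -4.6},
    {"gripper": 40, "x": 1.16, "y": -0.05, "z": 0, "roll": -4.6},
  ],
)

```text
time_s: 4.2
eef_pos: [0.595, -0.1536, 0.2835]
eef_rot: [0.001, 0.806, 0.592, 0.0]
wrist_force: [-0.5, -0.6, -0.7]
opening: 0.402
```

Request:
move_arm(
  moves=[
    {"gripper": 40, "x": 1.16, "y": -0.05, "z": 0, "roll": -4.6},
    {"gripper": 40, "x": 1.16, "y": -0.05, "z": 0, "roll": -4.6},
    {"gripper": 40, "x": 1.16, "y": -0.05, "z": 0, "roll": -4.6},
    {"gripper": 40, "x": 1.16, "y": -0.05, "z": 0, "roll": -4.6},
    {"gripper": 40, "x": 1.16, "y": -0.05, "z": 0, "roll": -4.6},
  ],
)

```text
time_s: 4.82
eef_pos: [0.6008, -0.0962, 0.2835]
eef_rot: [0.001, 0.672, 0.741, 0.0]
wrist_force: [-1.5, -0.7, -0.4]
opening: 0.402
```

Request:
move_arm(
  moves=[
    {"gripper": 40, "x": 1.16, "y": -0.05, "z": 0, "roll": -4.6},
    {"gripper": 40, "x": 1.16, "y": -0.05, "z": 0, "roll": -4.6},
    {"gripper": 40, "x": 1.16, "y": -0.05, "z": 0, "roll": -4.6},
    {"gripper": 40, "x": 1.16, "y": -0.05, "z": 0, "roll": -4.6},
    {"gripper": 40, "x": 1.16, "y": -0.05, "z": 0, "roll": -4.6},
  ],
)

```text
time_s: 5.45
eef_pos: [0.5836, -0.0412, 0.2835]
eef_rot: [0.001, 0.51, 0.86, 0.0]
wrist_force: [0.0, -0.1, -0.3]
opening: 0.399
```

```bash
python3 - <<'E'
from h import *
p,a=pose();print(p,a)
yaw=21.3;yr=np.radians(yaw)
# target above cartridge grip; view pose
plan([(p[0],p[1],.38,a,2)])
plan([(.4698,.1215,.38,yaw)],p0=(np.array([p[0],p[1],.38]),a))
E
```

```text
[ 0.58362802 -0.041198    0.28351119] 118.60980751850403
{"x": np.float64(0.0), "y": np.float64(0.0), "z": np.float64(-4.82), "roll": np.float64(-0.0)},
{"x": np.float64(0.0), "y": np.float64(0.0), "z": np.float64(-4.82), "roll": np.float64(-0.0)},
--
{"x": np.float64(1.97), "y": np.float64(-0.22), "z": np.float64(-0.0), "roll": np.float64(9.73)},
{"x": np.float64(1.91), "y": np.float64(-0.55), "z": np.float64(-0.0), "roll": np.float64(9.73)},
{"x": np.float64(1.79), "y": np.float64(-0.87), "z": np.float64(-0.0), "roll": np.float64(9.73)},
{"x": np.float64(1.62), "y": np.float64(-1.15), "z": np.float64(-0.0), "roll": np.float64(9.73)},
{"x": np.float64(1.4), "y": np.float64(-1.41), "z": np.float64(-0.0), "roll": np.float64(9.73)},

{"x": np.float64(1.14), "y": np.float64(-1.63), "z": np.float64(-0.0), "roll": np.float64(9.73)},
{"x": np.float64(0.85), "y": np.float64(-1.8), "z": np.float64(-0.0), "roll": np.float64(9.73)},
{"x": np.float64(0.53), "y": np.float64(-1.91), "z": np.float64(-0.0), "roll": np.float64(9.73)},
{"x": np.float64(0.2), "y": np.float64(-1.98), "z": np.float64(-0.0), "roll": np.float64(9.73)},
{"x": np.float64(-0.14), "y": np.float64(-1.98), "z": np.float64(-0.0), "roll": np.float64(9.73)},

--
```

Request:
move_arm(
  moves=[
    {"gripper": 40, "x": 0, "y": 0, "z": -4.8, "roll": 0},
    {"gripper": 40, "x": 0, "y": 0, "z": -4.8, "roll": 0},
    {"gripper": 40, "x": 2, "y": -0.2, "z": 0, "roll": 9.7},
    {"gripper": 60, "x": 1.9, "y": -0.55, "z": 0, "roll": 9.7},
    {"gripper": 100, "x": 1.8, "y": -0.85, "z": 0, "roll": 9.7},
  ],
)

```text
time_s: 6.08
eef_pos: [0.5491, 0.0083, 0.3796]
eef_rot: [0.001, 0.713, 0.701, 0.001]
wrist_force: [0.3, -1.0, -0.7]
opening: 0.794
```

Request:
move_arm(
  moves=[
    {"gripper": 100, "x": 1.6, "y": -1.15, "z": 0, "roll": 9.7},
    {"gripper": 100, "x": 1.4, "y": -1.4, "z": 0, "roll": 9.7},
    {"gripper": 100, "x": 1.15, "y": -1.6, "z": 0, "roll": 9.7},
    {"gripper": 100, "x": 0.85, "y": -1.8, "z": 0, "roll": 9.7},
    {"gripper": 100, "x": 0.5, "y": -1.9, "z": 0, "roll": 9.7},
  ],
)

```text
time_s: 6.7
eef_pos: [0.4924, 0.0892, 0.3793]
eef_rot: [0.0, 0.938, 0.346, 0.001]
wrist_force: [-0.7, -0.2, -0.5]
opening: 1.0
```

Request:
move_arm(
  moves=[
    {"gripper": 100, "x": 0.2, "y": -2, "z": 0, "roll": 9.7},
    {"gripper": 100, "x": -0.1, "y": -2, "z": 0, "roll": 10},
    {"gripper": 100, "x": 0, "y": 0, "z": 0, "roll": 0},
    {"gripper": 100, "x": 0, "y": 0, "z": 0, "roll": 0},
    {"gripper": 100, "x": 0, "y": 0, "z": 0, "roll": 0},
  ],
)

```text
time_s: 7.32
eef_pos: [0.471, 0.1208, 0.3781]
eef_rot: [0.0, 0.983, 0.184, 0.0]
wrist_force: [0.7, 0.6, -0.9]
opening: 1.0
```

```bash
python3 - <<'E'
from h import *
c=snap('wrist','w4');print(pose(),ctrl.get_obs()['dq'].round(3))
t=snap('top','top4')
w=cv2.imread('pics/w4.png');i=cv2.imread('pics/top4.png')[180:265,300:420]
o=np.zeros((420,800,3),np.uint8);o[:,:560]=w;o[:170,560:800]=cv2.resize(i,(240,170))
cv2.imwrite('pics/m4.png',o)
E
```

```text
(array([0.47096475, 0.1207665 , 0.3779041 ]), np.float64(21.199117454859657)) [-0.     0.005  0.002  0.003 -0.001  0.007]
```

View pics/m4.png

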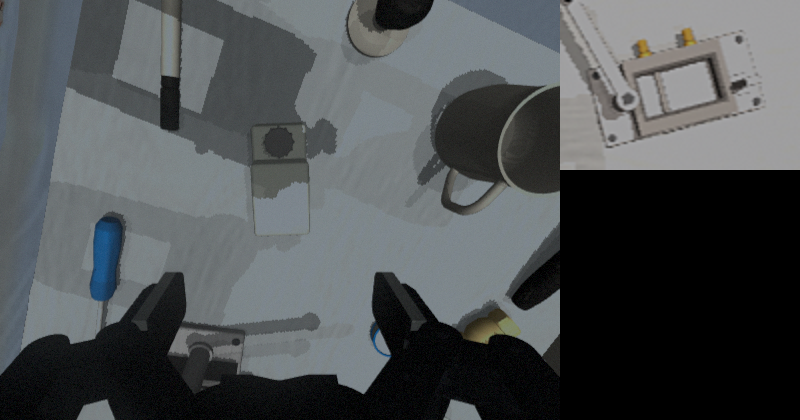

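Top inset: the lever is swung out past 90° and the pocket is clear. Wrist: the cartridge's high-part top corners are at about (252,162), (309,161), (310,234), (255,235), and the cap is at (279,142). The pitcher is well to the right.

```bash
python3 - <<'E'
from h import *
c=load('w4')
P=np.array([ray(c,u,v,.075) for u,v in [(252,162),(309,161),(310,234),(255,235)]]);print(P.round(4),P.mean(0))
print('len',[np.linalg.norm(P[i]-P[i-1]).round(4) for i in range(4)])
xd=(P[1]+P[2]-P[0]-P[3])[:2];yd=(P[0]+P[1]-P[2]-P[3])[:2]
print(np.degrees(np.arctan2(xd[1],xd[0])),np.degrees(np.arctan2(-yd[0],yd[1])))
cap=ray(c,279,142,.06);print(cap)
v=(cap-P.mean(0))[:2];print('yaw via cap',np.degrees(np.arctan2(-v[0],v[1])),np.linalg.norm(v))
# top cam pixel of this: compare
t=load('top0');print(proj(t,P.mean(0)))
m=(P.mean(0)-pose()[0]);a=np.radians(21.2);print('tool x,y cm',100*(m[0]*np.cos(a)+m[1]*np.sin(a)),100*(m[0]*np.sin(a)-m[1]*np.cos(a)))
E
```

```text
[[0.4384 0.1469 0.075 ]
 [0.4826 0.165  0.075 ]
 [0.509  0.1048 0.075 ]
 [0.4632 0.086  0.075 ]] [0.47328528 0.12568969 0.075     ]
len [np.float64(0.0658), np.float64(0.0478), np.float64(0.0657), np.float64(0.0495)]
22.30724998851548 22.923692337132533
[0.45404632 0.16912462 0.06      ]
yaw via cap 23.890348084085755 0.04750505847152448
(np.float64(235.31020950784765), np.float64(224.48377392687627))
tool x,y cm 0.3952809767058833 -0.37174719268870177
```

Request:
move_arm(
  moves=[
    {"gripper": 100, "x": 0.4, "y": -0.4, "z": 3, "roll": -1.3},
    {"gripper": 100, "x": 0, "y": 0, "z": 4, "roll": 0},
    {"gripper": 100, "x": 0, "y": 0, "z": 4, "roll": 0},
    {"gripper": 100, "x": 0, "y": 0, "z": 3, "roll": 0},
    {"gripper": 100, "x": 0, "y": 0, "z": 2.3, "roll": 0},
  ],
)

```text
time_s: 8.05
eef_pos: [0.4728, 0.126, 0.2131]
eef_rot: [-0.0, 0.981, 0.195, -0.001]
wrist_force: [0.2, 0.4, -0.5]
opening: 1.006
```

Request:
move_arm(
  moves=[
    {"gripper": 100, "x": 0, "y": 0, "z": 0, "roll": 0},
    {"gripper": 50, "x": 0, "y": 0, "z": 0, "roll": 0},
    {"gripper": 30, "x": 0, "y": 0, "z": 0, "roll": 0},
    {"gripper": 20, "x": 0, "y": 0, "z": 0, "roll": 0},
    {"gripper": 20, "x": 0, "y": 0, "z": 0, "roll": 0},
  ],
)

```text
time_s: 8.68
eef_pos: [0.4736, 0.1264, 0.2161]
eef_rot: [0.0, 0.981, 0.195, 0.001]
wrist_force: [-1.1, -0.0, 7.0]
opening: 0.573
```

Request:
move_arm(
  moves=[
    {"gripper": 20, "x": 0, "y": 0, "z": 0, "roll": 0},
    {"gripper": 20, "x": 0, "y": 0, "z": -2, "roll": 0},
    {"gripper": 20, "x": 0, "y": 0, "z": -3, "roll": 0},
    {"gripper": 20, "x": 0, "y": 0, "z": -3, "roll": 0},
    {"gripper": 20, "x": 0, "y": 0, "z": 0, "roll": 0},
  ],
)

```text
time_s: 9.3
eef_pos: [0.4738, 0.1265, 0.2967]
eef_rot: [0.0, 0.981, 0.195, 0.003]
wrist_force: [1.5, 0.4, -3.9]
opening: 0.578
```

```bash
python3 - <<'E'
from h import *
p,a=pose();print(p,a,ctrl.get_obs()['wrist_force'])
c=snap('wrist','w5')
E
```

```text
[0.47381363 0.12651886 0.29670187] 22.47663171780765 [ 1.48272624  0.37442998 -3.94141946]
```

View pics/w5.png

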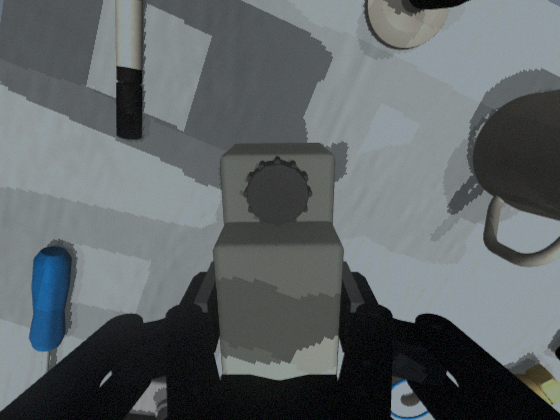

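The cartridge is held squarely with the cap end facing the camera, at (278,192). Next I'll move to a spot where the camera sees the pocket past the cartridge.

```bash
python3 - <<'E'
from h import *
c=load('w5');p,a=pose();r=np.radians(a)
def tool(P):
    m=P-p;return 1000*np.array([m[0]*np.cos(r)+m[1]*np.sin(r),m[0]*np.sin(r)-m[1]*np.cos(r)])
u=p[2]-.2155
print('cap',tool(ray(c,278,192,u+.06)));print('step edge L,R',[tool(ray(c,x,225,u+.073)) for x in (224,336)],'shoulder end',[tool(ray(c,x,148,u+.047)) for x in (228,327)])
plan([(*p[:2],.40,a,2),(.4967,-.2826,.40,12.9,9)])
E
```

```text
cap [  2.50135883 -46.83918345]
step edge L,R [array([-17.51607898, -37.60248   ]), array([ 23.95551986, -37.548452  ])] shoulder end [array([-18.57999503, -62.67975099]), array([ 23.27430605, -62.67690678])]
{"x": np.float64(0.0), "y": np.float64(0.0), "z": np.float64(-5.25), "roll": np.float64(-0.0)},
{"x": np.float64(0.0), "y": np.float64(0.0), "z": np.float64(-5.25), "roll": np.float64(-0.0)},
--
{"x": np.float64(-1.49), "y": np.float64(4.3), "z": np.float64(-0.0), "roll": np.float64(1.06)},
{"x": np.float64(-1.41), "y": np.float64(4.33), "z": np.float64(-0.0), "roll": np.float64(1.06)},
{"x": np.float64(-1.33), "y": np.float64(4.35), "z": np.float64(-0.0), "roll": np.float64(1.06)},
{"x": np.float64(-1.25), "y": np.float64(4.38), "z": np.float64(-0.0), "roll": np.float64(1.06)},
{"x": np.float64(-1.17), "y": np.float64(4.4), "z": np.float64(-0.0), "roll": np.float64(1.06)},

{"x": np.float64(-1.09), "y": np.float64(4.42), "z": np.float64(-0.0), "roll": np.float64(1.06)},
{"x": np.float64(-1.01), "y": np.float64(4.44), "z": np.float64(-0.0), "roll": np.float64(1.06)},
{"x": np.float64(-0.92), "y": np.float64(4.46), "z": np.float64(-0.0), "roll": np.float64(1.06)},
{"x": np.float64(-0.84), "y": np.float64(4.47), "z": np.float64(-0.0), "roll": np.float64(1.06)},
--
```

Request:
move_arm(
  moves=[
    {"gripper": 20, "x": 0, "y": 0, "z": -5.2, "roll": 0},
    {"gripper": 20, "x": 0, "y": 0, "z": -5.2, "roll": 0},
    {"gripper": 20, "x": -1.5, "y": 4.3, "z": 0, "roll": 1.06},
    {"gripper": 20, "x": -1.4, "y": 4.3, "z": 0, "roll": 1.06},
    {"gripper": 20, "x": -1.35, "y": 4.35, "z": 0, "roll": 1.06},
  ],
)

```text
time_s: 9.98
eef_pos: [0.4801, -0.0107, 0.3965]
eef_rot: [-0.001, 0.986, 0.168, -0.001]
wrist_force: [0.7, -0.5, -4.1]
opening: 0.575
```

Request:
move_arm(
  moves=[
    {"gripper": 20, "x": -1.25, "y": 4.4, "z": 0, "roll": 1.06},
    {"gripper": 20, "x": -1.2, "y": 4.4, "z": 0, "roll": 1.06},
    {"gripper": 20, "x": -1.1, "y": 4.4, "z": 0, "roll": 1.06},
    {"gripper": 20, "x": -1, "y": 4.45, "z": 0, "roll": 1.06},
    {"gripper": 20, "x": -0.9, "y": 4.45, "z": 0, "roll": 1.06},
  ],
)

```text
time_s: 10.6
eef_pos: [0.4934, -0.2382, 0.396]
eef_rot: [-0.001, 0.993, 0.121, -0.001]
wrist_force: [0.2, 0.9, -5.5]
opening: 0.573
```

Request:
move_arm(
  moves=[
    {"gripper": 20, "x": -0.85, "y": 4.5, "z": 0, "roll": 1.06},
    {"gripper": 20, "x": 0, "y": 0, "z": 0, "roll": 0},
    {"gripper": 20, "x": 0, "y": 0, "z": 0, "roll": 0},
    {"gripper": 20, "x": 0, "y": 0, "z": 0, "roll": 0},
    {"gripper": 20, "x": 0, "y": 0, "z": 0, "roll": 0},
  ],
)

```text
time_s: 11.22
eef_pos: [0.4966, -0.2817, 0.3985]
eef_rot: [-0.0, 0.994, 0.113, -0.0]
wrist_force: [-0.5, -0.4, -4.7]
opening: 0.577
```

```bash
python3 - <<'E'
from h import *
c=snap('wrist','w6');print(pose(),ctrl.get_obs()['dq'].round(3))
i=cv2.imread('pics/w6.png')[0:220,130:430];cv2.imwrite('pics/w6c.png',cv2.resize(i,(800,587),interpolation=cv2.INTER_CUBIC))
E
```

```text
(array([ 0.49664616, -0.28185944,  0.39867327]), np.float64(12.998758338224892)) [-0.001 -0.002 -0.007 -0.002  0.002 -0.001]
```

View pics/w6c.png

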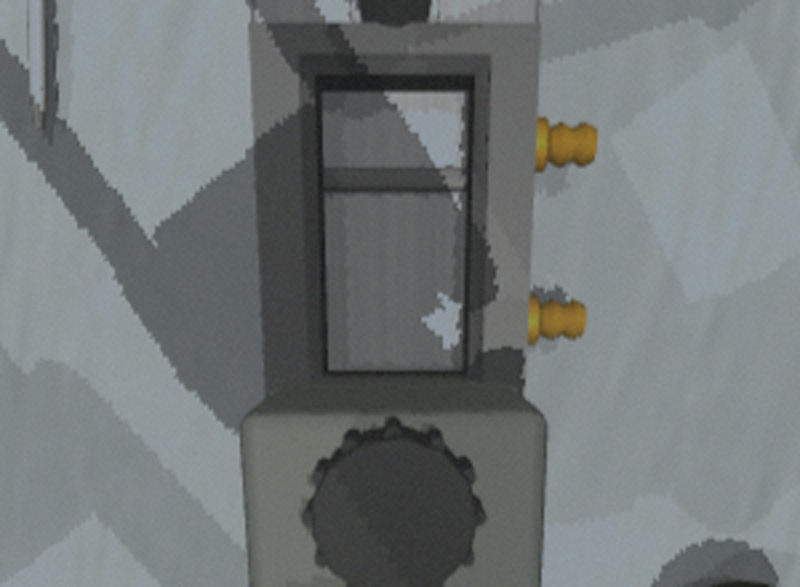

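The pocket is visible: floor corners (322,92), (468,92), (466,372), (328,372), and the block's +y edge runs from (249,24) to (539,24). The cap is centred at about (393,510).

```bash
python3 - <<'E'
from h import *
c=load('w6');s=800/300
g=lambda u,v,z: ray(c,130+u/s-.3,v/s-.3,z)
F=np.array([g(*q,.012) for q in [(322,92),(468,92),(466,372),(328,372)]])
print('floor',F.round(4),F.mean(0),'len',[np.linalg.norm(F[i]-F[i-1]).round(4) for i in range(4)])
xd=(F[1]+F[2]-F[0]-F[3])[:2];yd=(F[0]+F[1]-F[2]-F[3])[:2]
print('yaw',np.degrees(np.arctan2(xd[1],xd[0])),np.degrees(np.arctan2(-yd[0],yd[1])))
B=np.array([g(*q,.044) for q in [(249,24),(539,24),(525,380),(264,380)]])
xd=(B[1]-B[0])[:2];yd=(B[0]+B[1]-B[2]-B[3])[:2]
y1=np.degrees(np.arctan2(xd[1],xd[0]));y2=np.degrees(np.arctan2(-yd[0],yd[1]))
print('block',[np.linalg.norm(B[i]-B[i-1]).round(4) for i in range(4)],y1,y2)
yv=np.array([-np.sin(np.radians(13)),np.cos(np.radians(13))])
print('centre from block',(B[0]+B[1])[:2]/2-.064*yv)
p,a=pose();r=np.radians(a)
for z,P in (('cap',g(393,510,p[2]-.2155+.06)),('fl',F.mean(0)),):
    m=P-p;print(z,1000*(m[0]*np.cos(r)+m[1]*np.sin(r)),1000*(m[0]*np.sin(r)-m[1]*np.cos(r)))
E
```

```text
floor [[ 0.4373 -0.1431  0.012 ]
 [ 0.4895 -0.131   0.012 ]
 [ 0.5138 -0.2286  0.012 ]
 [ 0.4597 -0.2412  0.012 ]] [ 0.47507359 -0.18597038  0.012     ] len [np.float64(0.1006), np.float64(0.0536), np.float64(0.1006), np.float64(0.0555)]
yaw 13.031423472856565 13.446832206069379
block [np.float64(0.1143), np.float64(0.0948), np.float64(0.1143), np.float64(0.0958)] 13.02929448334298 13.060337170860628
centre from block [ 0.47446492 -0.18616154]
cap 0.43027559938101784 -48.630089902477806
fl 0.5485475576155092 -98.284211652374
```

```bash
python3 - <<'E'
from h import *
c=load('w6');s=800/300
g=lambda u,v,z: ray(c,130+u/s-.3,v/s-.3,z)
o=ctrl.get_obs();w,x,y,z=o['eef_rot'];M=R.from_quat([x,y,z,w]).as_matrix();p=np.array(o['eef_pos']);u=p[2]-.2155
t=lambda P:(1000*M.T@(P-p)).round(1)
print('shoulder top edge',t(g(245,411,u+.047)),t(g(546,411,u+.047)),'bottom edge',t(g(270,388,u)),t(g(522,388,u)))
print('cap L/R',[t(g(q,512,u+h)) for q in (308,480) for h in (.055,.06)])
F=[g(*q,.012) for q in [(322,92),(468,92),(466,372),(328,372)]];print('floor',[t(f) for f in F])
print(z,M.round(4))
E
```

```text
shoulder top edge [-22.9 -61.4 168.5] [ 24.5 -61.4 168.5] bottom edge [-25.6 -59.9 215.5] [ 27.2 -59.9 215.5]
cap L/R [array([-12.7, -47. , 160.5]), array([-12.1, -48.3, 155.5]), array([ 13.8, -47.1, 160.5]), array([ 13.3, -48.3, 155.5])]
floor [array([ -26.6, -148.6,  386.7]), array([  26.9, -148.6,  386.7]), array([ 28.7, -48. , 386.7]), array([-26.8, -47.9, 386.7])]
1.6936129274116766e-05 [[ 9.744e-01  2.249e-01  0.000e+00]
 [ 2.249e-01 -9.744e-01  1.000e-04]
 [ 0.000e+00 -0.000e+00 -1.000e+00]]
```

Request:
move_arm(
  moves=[
    {"gripper": 20, "x": 0, "y": -2.8, "z": 0, "roll": 0},
    {"gripper": 20, "x": 0, "y": -2.8, "z": 0, "roll": 0},
    {"gripper": 20, "x": 0, "y": -2.9, "z": 0, "roll": 0},
    {"gripper": 20, "x": 0, "y": 0, "z": 4, "roll": 0},
    {"gripper": 20, "x": 0, "y": 0, "z": 4, "roll": 0},
  ],
)

```text
time_s: 11.9
eef_pos: [0.4778, -0.1991, 0.319]
eef_rot: [0.001, 0.994, 0.113, 0.001]
wrist_force: [-0.9, 0.0, -4.7]
opening: 0.573
```

Request:
move_arm(
  moves=[
    {"gripper": 20, "x": 0, "y": 0, "z": 3.2, "roll": 0},
    {"gripper": 20, "x": 0, "y": 0, "z": 0, "roll": 0},
    {"gripper": 20, "x": 0, "y": 0, "z": 0, "roll": 0},
    {"gripper": 20, "x": 0, "y": 0, "z": 0, "roll": 0},
    {"gripper": 20, "x": 0, "y": 0, "z": 0, "roll": 0},
  ],
)

```text
time_s: 12.52
eef_pos: [0.4779, -0.2002, 0.288]
eef_rot: [0.001, 0.994, 0.113, 0.001]
wrist_force: [0.8, 0.3, -4.1]
opening: 0.583
```

```bash
python3 - <<'E'
from h import *
print(pose(),ctrl.get_obs()['dq'].round(3))
c=snap('wrist','w7');s=snap('side','side7')
o=np.zeros((420,800,3),np.uint8);o[:,:480]=cv2.imread('pics/w7.png')[:,40:520];o[:384,480:]=cv2.resize(cv2.imread('pics/side7.png')[125:245,230:330],(320,384),interpolation=cv2.INTER_CUBIC)
cv2.imwrite('pics/m7.png',o)
E
```

```text
(array([ 0.47790538, -0.20015743,  0.28804371]), np.float64(12.929707005374492)) [-0.002  0.005  0.006  0.001 -0.002  0.   ]
```

View pics/m7.png

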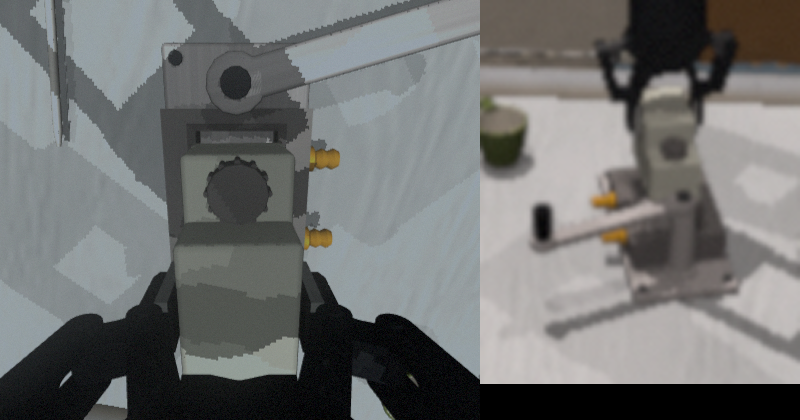

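```bash
python3 - <<'E'
from h import *
c=load('w7');o=ctrl.get_obs();w,x,y,z=o['eef_rot'];M=R.from_quat([x,y,z,w]).as_matrix();p=np.array(o['eef_pos']);u=p[2]-.2155
t=lambda P:(1000*M.T@(P-p)).round(1)
print('block corners',t(ray(c,202,109,.044)),t(ray(c,348,109,.044)),'want y',-13-64)
print('cart',t(ray(c,222,153,u+.047)),t(ray(c,334,153,u+.047)),'want -61')
print('pivot',t(ray(c,276,83,.1)),'want',-88)
i=cv2.imread('pics/w7.png')[70:180,180:370];g=cv2.cvtColor(i,cv2.COLOR_BGR2GRAY)
for r in (115,120,125,133): print(r,g[r-70][15:35],g[r-70][155:175])
E
```

```text
block corners [-46.4 -78.5 243.3] [ 44.8 -78.6 243.4] want y -77
cart [-22.5 -61.1 168.4] [ 24.7 -61.1 168.5] want -61
pivot [  0.2 -89.9 187.4] want -88
115 [104 100 102 103 102  83  69  68  71  72  67  69  65  70  69  68  68  69
  67  66] [ 61  64  65  60  64  64  67  65  65  64  64 107 112 114 115 114 112 123
 141 147]
120 [104 101 100 104 102  98  74  69  72  68  67  64  69  68  67  70  71  68
  70  66] [ 62  63  62  61  63  62  63  62  62  62  62  65  62 106 110 111 115 128
 145 146]
125 [103 102 100 100 104 100  73  70  67  68  69  69  66  66  70  68  71  69
  67  68] [ 61  61  63  63  62  64  62  62  63  63  59  94  98  97 111 110 112 133
 144 145]
133 [101 100 102 102 100 101  88  70  68  71  64  66  70  70  65  69  67  67
  68  65] [ 59  61  65  80  84  84 108 110 112 111 113 109 110 113 111 113 123 146
 145 146]
```

Request:
move_arm(
  moves=[
    {"gripper": 20, "x": -0.05, "y": -0.17, "z": 0, "roll": 0},
    {"gripper": 20, "x": 0, "y": 0, "z": 1, "roll": 0},
    {"gripper": 20, "x": 0, "y": 0, "z": 1, "roll": 0},
    {"gripper": 20, "x": 0, "y": 0, "z": 0.5, "roll": 0},
    {"gripper": 20, "x": 0, "y": 0, "z": 0.5, "roll": 0},
  ],
)

```text
time_s: 13.25
eef_pos: [0.4765, -0.1983, 0.256]
eef_rot: [-0.0, 0.994, 0.113, -0.0]
wrist_force: [-0.1, 0.4, -4.5]
opening: 0.577
```

Request:
move_arm(
  moves=[
    {"gripper": 20, "x": 0, "y": 0, "z": 0.5, "roll": 0},
    {"gripper": 20, "x": 0, "y": 0, "z": 0.5, "roll": 0},
    {"gripper": 20, "x": 0, "y": 0, "z": 0.5, "roll": 0},
    {"gripper": 20, "x": 0, "y": 0, "z": 0.4, "roll": 0},
    {"gripper": 20, "x": 0, "y": 0, "z": 0.3, "roll": 0},
  ],
)

```text
time_s: 13.88
eef_pos: [0.4766, -0.1983, 0.2344]
eef_rot: [-0.0, 0.994, 0.113, -0.0]
wrist_force: [0.1, 0.2, -5.0]
opening: 0.574
```

Request:
move_arm(
  moves=[
    {"gripper": 20, "x": 0, "y": 0, "z": 0.2, "roll": 0},
    {"gripper": 20, "x": 0, "y": 0, "z": 0.2, "roll": 0},
    {"gripper": 20, "x": 0, "y": 0, "z": 0.1, "roll": 0},
    {"gripper": 20, "x": 0, "y": 0, "z": 0.1, "roll": 0},
    {"gripper": 20, "x": 0, "y": 0, "z": 0, "roll": 0},
  ],
)

```text
time_s: 14.5
eef_pos: [0.4766, -0.1983, 0.2287]
eef_rot: [-0.0, 0.994, 0.113, -0.0]
wrist_force: [-0.5, -0.2, -4.1]
opening: 0.574
```

Request:
move_arm(
  moves=[
    {"gripper": 20, "x": 0, "y": 0, "z": 0.1, "roll": 0},
    {"gripper": 20, "x": 0, "y": 0, "z": 0.1, "roll": 0},
    {"gripper": 20, "x": 0, "y": 0, "z": 0, "roll": 0},
    {"gripper": 20, "x": 0, "y": 0, "z": 0, "roll": 0},
    {"gripper": 20, "x": 0, "y": 0, "z": 0, "roll": 0},
  ],
)

```text
time_s: 15.12
eef_pos: [0.4768, -0.1984, 0.2281]
eef_rot: [0.0, 0.994, 0.113, -0.0]
wrist_force: [-4.5, 3.2, 8.4]
opening: 0.578
```

Request:
move_arm(
  moves=[
    {"gripper": 80, "x": 0, "y": 0, "z": 0, "roll": 0},
    {"gripper": 80, "x": 0, "y": 0, "z": 0, "roll": 0},
    {"gripper": 80, "x": 0, "y": 0, "z": 0, "roll": 0},
    {"gripper": 80, "x": 0, "y": 0, "z": -2, "roll": 0},
    {"gripper": 80, "x": 0, "y": 0, "z": -3, "roll": 0},
  ],
)

```text
time_s: 15.75
eef_pos: [0.4762, -0.1981, 0.2762]
eef_rot: [-0.001, 0.994, 0.113, -0.001]
wrist_force: [0.7, -0.0, 0.2]
opening: 0.802
```

Request:
move_arm(
  moves=[
    {"gripper": 80, "x": 0, "y": 0, "z": -4, "roll": 0},
    {"gripper": 60, "x": 0, "y": 0, "z": -4, "roll": 0},
    {"gripper": 40, "x": 0, "y": 0, "z": -2, "roll": 0},
    {"gripper": 40, "x": 0, "y": 0, "z": 0, "roll": 0},
    {"gripper": 40, "x": 0, "y": 0, "z": 0, "roll": 0},
  ],
)

```text
time_s: 16.38
eef_pos: [0.4763, -0.1981, 0.3755]
eef_rot: [-0.001, 0.994, 0.113, -0.001]
wrist_force: [-0.4, -0.0, -0.4]
opening: 0.401
```

```bash
python3 - <<'E'
from h import *
p,a=pose();print(p,a)
c=snap('wrist','w8');s=snap('side','side8')
for q in ((.4577,-.112,.1),(.583,-.046,.1335)):print(proj(c,q),proj(s,q))
o=np.zeros((420,800,3),np.uint8);o[:,:480]=cv2.imread('pics/w8.png')[:,80:560];o[:384,480:]=cv2.resize(cv2.imread('pics/side8.png')[125:245,230:330],(320,384),interpolation=cv2.INTER_CUBIC)
cv2.imwrite('pics/m8.png',o)
K=lambda a:np.array([.4567,-.1122])+.145*np.array([np.sin(np.radians(a)),-np.cos(np.radians(a))])
print(K(115)); k=K(115)
plan([(*k,.36,115)])
E
```

```text
[ 0.4762921  -0.1981084   0.37545245] 12.92725159460505
(np.float64(279.196992417974), np.float64(95.9027508354776)) (np.float64(293.0130955356631), np.float64(187.01378285409487))
(np.float64(516.638619530999), np.float64(27.020500210112203)) (np.float64(249.67680569569507), np.float64(189.58972409755555))
[ 0.58811463 -0.05092035]
{"x": np.float64(1.29), "y": np.float64(-1.08), "z": np.float64(0.14), "roll": np.float64(-9.28)},
{"x": np.float64(1.45), "y": np.float64(-0.85), "z": np.float64(0.14), "roll": np.float64(-9.28)},
{"x": np.float64(1.57), "y": np.float64(-0.61), "z": np.float64(0.14), "roll": np.float64(-9.28)},
{"x": np.float64(1.64), "y": np.float64(-0.35), "z": np.float64(0.14), "roll": np.float64(-9.28)},
{"x": np.float64(1.68), "y": np.float64(-0.08), "z": np.float64(0.14), "roll": np.float64(-9.28)},

{"x": np.float64(1.67), "y": np.float64(0.19), "z": np.float64(0.14), "roll": np.float64(-9.28)},
{"x": np.float64(1.62), "y": np.float64(0.46), "z": np.float64(0.14), "roll": np.float64(-9.28)},
{"x": np.float64(1.52), "y": np.float64(0.71), "z": np.float64(0.14), "roll": np.float64(-9.28)},
{"x": np.float64(1.39), "y": np.float64(0.95), "z": np.float64(0.14), "roll": np.float64(-9.28)},
{"x": np.float64(1.22), "y": np.float64(1.16), "z": np.float64(0.14), "roll": np.float64(-9.28)},

{"x": np.float64(1.01), "y": np.float64(1.34), "z": np.float64(0.14), "roll": np.float64(-9.28)},
--
```

View pics/m8.png

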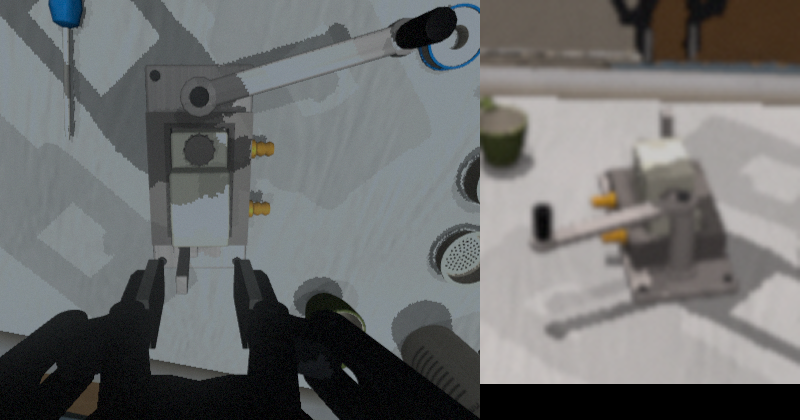

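The cartridge sits flush in the pocket with its cap at the pivot. The lever is open, with the knob top at about (518,22) and its base at about (486,37) in the full frame. Next I'll close the lever by caging the knob again. The picture budget is used up, so later checks will be numeric.

```bash
python3 - <<'E'
from h import *
c=load('w8')
p=ray(c,279,96,.1);k1=ray(c,518,22,.1335);k2=ray(c,487,36,.0995);print(p,k1,k2)
for k in (k1,k2):
    v=(k-p)[:2];print(np.degrees(np.arctan2(v[0],-v[1])),np.linalg.norm(v))
# bar direction from bar edges
i=c['img'];d=(ray(c,80+380,44,.0995)-ray(c,80+240,90,.0995))[:2];print('bar',np.degrees(np.arctan2(d[0],-d[1])))
E
```

```text
[ 0.45757835 -0.11209468  0.1       ] [ 0.58263056 -0.04345828  0.1335    ] [ 0.58582142 -0.04344898  0.0995    ]
118.76070713086824 0.14264996226647522
118.1591630626352 0.14545967718769237
bar 120.25778604397763
```

```bash
python3 - <<'E'
from h import *
plan([(.5845,-.0435,.36,118.5,11)])
E
```

```text
{"x": np.float64(1.27), "y": np.float64(-1.15), "z": np.float64(0.14), "roll": np.float64(-9.6)},
{"x": np.float64(1.45), "y": np.float64(-0.92), "z": np.float64(0.14), "roll": np.float64(-9.6)},
{"x": np.float64(1.58), "y": np.float64(-0.67), "z": np.float64(0.14), "roll": np.float64(-9.6)},
{"x": np.float64(1.67), "y": np.float64(-0.39), "z": np.float64(0.14), "roll": np.float64(-9.6)},
{"x": np.float64(1.71), "y": np.float64(-0.11), "z": np.float64(0.14), "roll": np.float64(-9.6)},

{"x": np.float64(1.71), "y": np.float64(0.18), "z": np.float64(0.14), "roll": np.float64(-9.6)},
{"x": np.float64(1.65), "y": np.float64(0.46), "z": np.float64(0.14), "roll": np.float64(-9.6)},
{"x": np.float64(1.55), "y": np.float64(0.73), "z": np.float64(0.14), "roll": np.float64(-9.6)},
{"x": np.float64(1.41), "y": np.float64(0.98), "z": np.float64(0.14), "roll": np.float64(-9.6)},
{"x": np.float64(1.23), "y": np.float64(1.2), "z": np.float64(0.14), "roll": np.float64(-9.6)},

{"x": np.float64(1.01), "y": np.float64(1.39), "z": np.float64(0.14), "roll": np.float64(-9.6)},
--
```

Request:
move_arm(
  moves=[
    {"gripper": 45, "x": 1.27, "y": -1.15, "z": 0.1, "roll": -9.6},
    {"gripper": 45, "x": 1.45, "y": -0.92, "z": 0.1, "roll": -9.6},
    {"gripper": 45, "x": 1.58, "y": -0.67, "z": 0.1, "roll": -9.6},
    {"gripper": 45, "x": 1.67, "y": -0.39, "z": 0.1, "roll": -9.6},
    {"gripper": 45, "x": 1.71, "y": -0.11, "z": 0.1, "roll": -9.6},
  ],
)

```text
time_s: 17.1
eef_pos: [0.5258, -0.1275, 0.3702]
eef_rot: [-0.001, 0.861, 0.509, -0.001]
wrist_force: [0.4, 0.3, 0.8]
opening: 0.45
```

Request:
move_arm(
  moves=[
    {"gripper": 45, "x": 1.71, "y": 0.18, "z": 0.1, "roll": -9.6},
    {"gripper": 45, "x": 1.65, "y": 0.46, "z": 0.1, "roll": -9.6},
    {"gripper": 45, "x": 1.55, "y": 0.73, "z": 0.1, "roll": -9.6},
    {"gripper": 45, "x": 1.41, "y": 0.98, "z": 0.1, "roll": -9.6},
    {"gripper": 45, "x": 1.23, "y": 1.2, "z": 0.1, "roll": -9.6},
  ],
)

```text
time_s: 17.73
eef_pos: [0.5751, -0.0573, 0.3651]
eef_rot: [-0.001, 0.579, 0.815, -0.0]
wrist_force: [-0.9, -0.0, 0.5]
opening: 0.451
```

Request:
move_arm(
  moves=[
    {"gripper": 45, "x": 1.01, "y": 1.39, "z": 0.1, "roll": -9.6},
    {"gripper": 45, "x": 0, "y": 0, "z": 0, "roll": 0},
    {"gripper": 45, "x": 0, "y": 0, "z": 0, "roll": 0},
    {"gripper": 45, "x": 0, "y": 0, "z": 0, "roll": 0},
    {"gripper": 45, "x": 0, "y": 0, "z": 0, "roll": 0},
  ],
)

```text
time_s: 18.35
eef_pos: [0.5848, -0.0442, 0.3657]
eef_rot: [0.0, 0.512, 0.859, -0.0]
wrist_force: [0.3, -0.7, -0.5]
opening: 0.449
```

```bash
python3 - <<'E'
from h import *
p,a=pose();print(p,a)
c=snap('wrist','w9');print(proj(c,(.5845,-.0435,.1335)),proj(c,(.5845,-.0435,.0995)))
g=cv2.cvtColor(c['img'],cv2.COLOR_RGB2GRAY)
m=(g<45).astype(np.uint8);n,l,s,ce=cv2.connectedComponentsWithStats(m)
for k in range(1,n):
    if s[k,4]>150: print(s[k],ce[k].round(1))
E
```

```text
[ 0.58476396 -0.04424098  0.36573656] 118.43670833515614
(np.float64(278.53129803155514), np.float64(230.27920952960483)) (np.float64(278.53173580315655), np.float64(214.26619223034652))
[111   0  84  32 419] [150.7  15.8]
[246  25  19  55 163] [257.7  53.2]
[   0   98   26   54 1003] [ 10.3 124.8]
[265 206  27  37 767] [278.  224.4]
[    0   260   560   160 41776] [284.4 369.1]
```

The dark knob blob is centred at (278,224), right where predicted. I'll lower over it and swing shut.

Request:
move_arm(
  moves=[
    {"gripper": 45, "x": 0, "y": 0, "z": 2.8, "roll": 0},
    {"gripper": 45, "x": 0, "y": 0, "z": 2.8, "roll": 0},
    {"gripper": 45, "x": 0, "y": 0, "z": 2.7, "roll": 0},
    {"gripper": 40, "x": 0, "y": 0, "z": 0, "roll": 0},
    {"gripper": 40, "x": 0, "y": 0, "z": 0, "roll": 0},
  ],
)

```text
time_s: 19.02
eef_pos: [0.5854, -0.044, 0.2838]
eef_rot: [0.001, 0.511, 0.859, 0.0]
wrist_force: [0.2, 0.3, 0.4]
opening: 0.392
```

Request:
move_arm(
  moves=[
    {"gripper": 40, "x": -1.16, "y": -0.05, "z": 0, "roll": 4.6},
    {"gripper": 40, "x": -1.16, "y": -0.05, "z": 0, "roll": 4.6},
    {"gripper": 40, "x": -1.16, "y": -0.05, "z": 0, "roll": 4.6},
    {"gripper": 40, "x": -1.16, "y": -0.05, "z": 0, "roll": 4.6},
    {"gripper": 40, "x": -1.16, "y": -0.05, "z": 0, "roll": 4.6},
  ],
)

```text
time_s: 19.65
eef_pos: [0.6024, -0.0994, 0.2847]
eef_rot: [0.001, 0.673, 0.739, 0.001]
wrist_force: [0.7, 0.3, 0.1]
opening: 0.396
```

Request:
move_arm(
  moves=[
    {"gripper": 40, "x": -1.16, "y": -0.05, "z": 0, "roll": 4.6},
    {"gripper": 40, "x": -1.16, "y": -0.05, "z": 0, "roll": 4.6},
    {"gripper": 40, "x": -1.16, "y": -0.05, "z": 0, "roll": 4.6},
    {"gripper": 40, "x": -1.16, "y": -0.05, "z": 0, "roll": 4.6},
    {"gripper": 40, "x": -1.16, "y": -0.05, "z": 0, "roll": 4.6},
  ],
)

```text
time_s: 20.27
eef_pos: [0.5962, -0.1569, 0.2848]
eef_rot: [0.001, 0.807, 0.59, 0.001]
wrist_force: [-0.1, 1.1, -0.1]
opening: 0.398
```

```bash
python3 - <<'E'
from h import *
p,a=pose();print(p,a,np.array([.4575,-.112])+.145*np.array([np.sin(np.radians(a)),-np.cos(np.radians(a))]))
c=snap('wrist','w10')
g=cv2.cvtColor(c['img'],cv2.COLOR_RGB2GRAY)
for r in (130,160,180,270,285,300): print(r,g[r,225:335:4])
E
```

```text
[ 0.59619707 -0.15686423  0.28484307] 72.37342631684064 [ 0.5956923  -0.15590773]
130 [143 147 142 125 126 126  79  84  83  56  75  87 104 103  98 101 105 100
 103 101  69  87  88  90  86  97 103 102]
160 [103 102 104  99  85  85  82  84  82  82  98  82 100 104 100  99 101 104
 102 100  89  97  93  95  93  97  99 101]
180 [ 90  88 103 103 101  86  85  86  87  84  86 101  90 105 102  98 104  99
 103  98  90  93  93  93  94  93 103  99]
270 [ 60  56  60  42  39 153 157 152 153 144 141 140 146  40  37  36  36  32
  32  31  26  31 128  30  38  49  53  46]
285 [ 58  62  37  37  41 146 154 156 155 153 153 154 154  35  34  35  34  28
  29  29  35  27  25  26  24  30  52  54]
300 [ 74  34  36  34  39 153 152 157 157 155 157 154 155  54  33  34  29  28
  29  32  31  31  24  29  21  26  41  64]
```

The knob rides against the right-hand finger as intended. Continuing.

Request:
move_arm(
  moves=[
    {"gripper": 40, "x": -1.16, "y": -0.05, "z": 0, "roll": 4.6},
    {"gripper": 40, "x": -1.16, "y": -0.05, "z": 0, "roll": 4.6},
    {"gripper": 40, "x": -1.16, "y": -0.05, "z": 0, "roll": 4.6},
    {"gripper": 40, "x": -1.16, "y": -0.05, "z": 0, "roll": 4.6},
    {"gripper": 40, "x": -1.16, "y": -0.05, "z": 0, "roll": 4.6},
  ],
)

```text
time_s: 20.95
eef_pos: [0.568, -0.2071, 0.2845]
eef_rot: [0.001, 0.908, 0.418, 0.001]
wrist_force: [0.4, 0.3, 0.8]
opening: 0.4
```

Request:
move_arm(
  moves=[
    {"gripper": 40, "x": -1.16, "y": -0.05, "z": 0, "roll": 4.6},
    {"gripper": 40, "x": -1.16, "y": -0.05, "z": 0, "roll": 4.6},
    {"gripper": 40, "x": -1.16, "y": -0.05, "z": 0, "roll": 4.6},
    {"gripper": 40, "x": -1.16, "y": -0.05, "z": 0, "roll": 4.6},
    {"gripper": 40, "x": -1.16, "y": -0.05, "z": 0, "roll": 4.6},
  ],
)

```text
time_s: 21.58
eef_pos: [0.5223, -0.2425, 0.2845]
eef_rot: [0.001, 0.973, 0.229, 0.001]
wrist_force: [1.4, -0.7, -0.4]
opening: 0.402
```

Request:
move_arm(
  moves=[
    {"gripper": 40, "x": -1.16, "y": -0.05, "z": 0, "roll": 4.6},
    {"gripper": 40, "x": -1.16, "y": -0.05, "z": 0, "roll": 4.6},
    {"gripper": 40, "x": -0.9, "y": -0.03, "z": 0, "roll": 3.6},
    {"gripper": 40, "x": 0, "y": 0, "z": 0, "roll": 0},
    {"gripper": 40, "x": 0, "y": 0, "z": 0, "roll": 0},
  ],
)

```text
time_s: 22.2
eef_pos: [0.4921, -0.2531, 0.2836]
eef_rot: [0.001, 0.993, 0.12, 0.001]
wrist_force: [-0.9, 0.1, -0.0]
opening: 0.401
```

```bash
python3 - <<'E'
from h import *
p,a=pose();print(p,a,ctrl.get_obs()['wrist_force'],np.array([.4575,-.112])+.145*np.array([np.sin(np.radians(a)),-np.cos(np.radians(a))]))
E
```

```text
[ 0.49212726 -0.25312867  0.28357686] 13.82721592780437 [-0.87040468  0.11901898 -0.03902086] [ 0.49215424 -0.25279803]
```

Request:
move_arm(
  moves=[
    {"gripper": 40, "x": -0.2, "y": 0, "z": 0, "roll": 0.5},
    {"gripper": 40, "x": -0.2, "y": 0, "z": 0, "roll": 0.4},
    {"gripper": 40, "x": -0.2, "y": 0, "z": 0, "roll": 0},
    {"gripper": 40, "x": -0.1, "y": 0, "z": 0, "roll": 0},
    {"gripper": 40, "x": 0, "y": 0, "z": 0, "roll": 0},
  ],
)

```text
time_s: 22.82
eef_pos: [0.4847, -0.2547, 0.2826]
eef_rot: [-0.0, 0.994, 0.112, -0.0]
wrist_force: [0.4, -0.3, 0.2]
opening: 0.403
```

Request:
move_arm(
  moves=[
    {"gripper": 40, "x": -0.1, "y": 0, "z": 0, "roll": 0},
    {"gripper": 40, "x": 0, "y": 0, "z": 0, "roll": 0},
    {"gripper": 40, "x": -0.1, "y": 0, "z": 0, "roll": 0},
    {"gripper": 40, "x": 0, "y": 0, "z": 0, "roll": 0},
    {"gripper": 40, "x": 0, "y": 0, "z": 0, "roll": 0},
  ],
)

```text
time_s: 23.45
eef_pos: [0.4828, -0.2551, 0.2827]
eef_rot: [-0.0, 0.994, 0.112, -0.0]
wrist_force: [0.5, 0.2, -0.1]
opening: 0.402
```

Request:
move_arm(
  moves=[
    {"gripper": 40, "x": -0.1, "y": 0, "z": 0, "roll": 0},
    {"gripper": 40, "x": 0, "y": 0, "z": 0, "roll": 0},
    {"gripper": 40, "x": -0.1, "y": 0, "z": 0, "roll": 0},
    {"gripper": 40, "x": 0, "y": 0, "z": 0, "roll": 0},
    {"gripper": 40, "x": 0, "y": 0, "z": 0, "roll": 0},
  ],
)

```text
time_s: 24.08
eef_pos: [0.4813, -0.2555, 0.2827]
eef_rot: [0.0, 0.994, 0.112, 0.001]
wrist_force: [4.3, 0.7, -2.3]
opening: 0.398
```

```bash
python3 - <<'E'
from h import *
c=snap('wrist','w11');p,a=pose();print(p,a,ctrl.get_obs()['wrist_force'])
g=cv2.cvtColor(c['img'],cv2.COLOR_RGB2GRAY)
for r in (270,285): print(r,g[r,225:335:3])
# knob position if shut
d=np.radians(13);k=np.array([.4572,-.112])+.145*np.array([np.sin(d),-np.cos(d)]);print('shut knob',k,proj(c,(*k,.1335)))
E
```

```text
[ 0.48127581 -0.25548431  0.28274916] 12.831431685018536 [ 4.41595076  1.16527693 -2.5549714 ]
270 [ 59  62  56  55  40  32  28 139 133 135  99  72  72  76  75  71  69  69
  31  26  26  26  27  24  27  29  20  27  29  76  30  27  36  52  56  56
  49]
285 [ 53  55  54  38  28  25  29 137 132 130 135  79  83  80  81  79  68  62
  28  25  27  27  28  33  23  23  19  28  25  21  25  26  22  26  54  57
  56]
shut knob [ 0.4898179  -0.25328366] (np.float64(296.6009306455064), np.float64(305.61080689377883))
```

Request:
move_arm(
  moves=[
    {"gripper": 40, "x": -0.1, "y": 0, "z": 0, "roll": 0},
    {"gripper": 40, "x": -0.1, "y": 0, "z": 0, "roll": 0},
    {"gripper": 40, "x": 0, "y": 0, "z": 0, "roll": 0},
    {"gripper": 40, "x": 0, "y": 0, "z": 0, "roll": 0},
    {"gripper": 40, "x": 0, "y": 0, "z": 0, "roll": 0},
  ],
)

```text
time_s: 24.75
eef_pos: [0.4804, -0.2556, 0.2828]
eef_rot: [0.0, 0.994, 0.112, 0.002]
wrist_force: [12.8, 2.5, -6.9]
opening: 0.399
```

It's firmly against the stop, with the force rising to 13 N over 1 mm. Now I'll back off to the cage middle and lift away.

Request:
move_arm(
  moves=[
    {"gripper": 40, "x": 0.4, "y": 0, "z": 0, "roll": 0},
    {"gripper": 45, "x": 0.5, "y": 0, "z": 0, "roll": 0},
    {"gripper": 45, "x": 0, "y": 0, "z": 0, "roll": 0},
    {"gripper": 45, "x": 0, "y": 0, "z": -2, "roll": 0},
    {"gripper": 45, "x": 0, "y": 0, "z": -4, "roll": 0},
  ],
)

```text
time_s: 25.38
eef_pos: [0.4869, -0.2536, 0.3414]
eef_rot: [-0.002, 0.994, 0.112, -0.002]
wrist_force: [0.7, -0.5, 0.1]
opening: 0.447
```

Request:
move_arm(
  moves=[
    {"gripper": 45, "x": 0, "y": 0, "z": -4, "roll": 0},
    {"gripper": 45, "x": 0, "y": 0, "z": -2, "roll": 0},
    {"gripper": 45, "x": 0, "y": 0, "z": 0, "roll": 0},
    {"gripper": 45, "x": 0, "y": 0, "z": 0, "roll": 0},
    {"gripper": 45, "x": 0, "y": 0, "z": 0, "roll": 0},
  ],
)

```text
time_s: 26.0
eef_pos: [0.4874, -0.2538, 0.401]
eef_rot: [-0.001, 0.994, 0.112, -0.001]
wrist_force: [0.8, -0.5, -0.5]
opening: 0.449
```

```bash
python3 - <<'E'
from h import *
c=snap('wrist','w12');p,a=pose();print(p,a,ctrl.get_obs()['wrist_force'])
d=np.radians(13);
for L in (0,3,6):
    k=np.array([.4572,-.112])+.145*np.array([np.sin(d+np.radians(L)),-np.cos(d+np.radians(L))]);print(L,proj(c,(*k,.1335)),proj(c,(*k,.0995)))
print('pivot',proj(c,(.4575,-.112,.1)))
g=cv2.cvtColor(c['img'],cv2.COLOR_RGB2GRAY)
n,l,s,ce=cv2.connectedComponentsWithStats((g<45).astype(np.uint8))
for k in range(1,n):
    if s[k,4]>120: print(s[k],ce[k].round(1))
a0=cv2.cvtColor(load('top0')['img'],cv2.COLOR_RGB2GRAY);t=snap('top','top12');a1=cv2.cvtColor(t['img'],cv2.COLOR_RGB2GRAY)
for nm,(x0,x1,y0,y1) in dict(pitcher=(165,220,135,185),tamper=(155,190,200,230),cup=(388,428,135,170)).items(): print(nm,np.abs(a0[y0:y1,x0:x1].astype(int)-a1[y0:y1,x0:x1]).mean())
E
```

```text
[ 0.48747736 -0.25385958  0.40122459] 12.824928404449182 [0.90130831 0.08779343 0.13223501]
0 (np.float64(281.0412791078635), np.float64(217.41623130670357)) (np.float64(280.8338054143701), np.float64(204.94028708186144))
3 (np.float64(290.9081280067609), np.float64(217.15243974407448)) (np.float64(289.5659199355892), np.float64(204.70332102406712))
6 (np.float64(300.763541450246), np.float64(216.39873663832506)) (np.float64(298.2862165235786), np.float64(204.02752423080307))
pivot (np.float64(281.1263311191821), np.float64(15.171515684160369))
[541  99  19  49 457] [549.5 123. ]
[514 179  22  38 156] [519.9 196.6]
[270 198  24  30 370] [280.7 210.8]
[385 241  46  38 564] [399.7 252.2]
[    0   261   560   159 44028] [277.7 369.6]
[ 488  293   55   68 1068] [513.3 324.6]
pitcher 14.093454545454545
tamper 13.67047619047619
cup 16.825
```

```bash
python3 - <<'E'
from h import *
a0=load('top0')['img'];a1=load('top12')['img']
for nm,(x0,x1,y0,y1) in dict(pitcher=(165,220,135,185),tamper=(155,190,200,230),cup=(388,428,135,170)).items():
    f=lambda i:np.float32(cv2.cvtColor(i,cv2.COLOR_RGB2GRAY)[y0:y1,x0:x1])
    print(nm,cv2.phaseCorrelate(f(a0),f(a1)))
print(ctrl.hand_in())
E
```

```text
pitcher ((0.0027253836022609335, 0.00277551077133964), 0.9928231664498647)
tamper ((-0.007099575869659702, 0.03064552549274069), 1.0068321256725876)
cup ((-0.148236037022631, -0.09266348576404226), 0.764803601635827)
the job is handed in; nothing more can be done
None
```

The job is done and handed in. I swung the lever open to about 105°, lowered the white cartridge into the pocket with its cap at the pivot post, and swung the lever shut. It took about 26 s of robot time.

- **Cartridge:** It touched the pocket floor at the expected height, with its underside about 12.5 mm above the table. The picture after release showed it square in the pocket with the cap at the pivot.
- **Lever:** It closed against a hard stop, with force rising to about 13 N over the last 1 mm. The final wrist image put the knob within 0.3 px of the fully shut position, which is about 0.1° of lever angle.
- **Bystanders:** The pitcher and tamper show no shift between the first and last top images. The cup reads 0.15 px with a weaker match; I put that down to changed light, as the arm never touched it.
- **Robot:** It ended clear of everything, 12 cm above where it let go of the lever.

**Checks that failed or disagreed:**
- My first two lever moves were refused because rows need every key; nothing moved.
- The top camera and wrist camera differed by 3–4 mm, so I used the wrist camera.
- The picture limit was reached after the cartridge was seated, so the lever and bystander checks are numeric, not viewed.

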